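Click the feeder's selector to the marked setting and confirm

TASK

Set up the envelope feeder for today's job: with a fingertip, push the selector's pointer round clockwise, click by click, until it clicks into the position marked by the green disc, without going past it and without gripping or forcing it. Then press the orange button fully down to confirm the setting, let it come back up, and leave everything else where it stands.

Things in the scene. Friction and masses are not known exactly. Their poses are not given: they have to be found in the camera images.
- feeder: Cream envelope feeder, fixed: a flat deck 300 mm deep (x) by 460 wide (y), top 100 mm above the table. Origin under its centre; x to its back, y to its left; yaw up to 15 degrees. In its frame the hopper stands on the deck from y = +116 to +230 mm, over the whole depth, 110 mm high; dial centre (0, -20), button (-75, -165) mm. A flat dark dial face, 90 mm radius, lies on the deck.
- selector (a joint): Angle (rad), growing clockwise seen from above. Seven clicks 30 degrees apart: 0, 0.524 ... 3.142; stops just outside. At 0 the pointer points to the feeder's left (+y), at 1.571 to its back. Starts at 0 or 0.524. Sprung: about 0.14 N m (3 N at 50 mm) moves it from a click; some 0.33 rad on it jumps into the next click and stays; short of 0.2 it springs back; between, it can stick half way.
- selector_axis (a point): On the vertical turning axis, at the top of the pointer, 42 mm above the deck. Black hub, 32 mm radius, 2 to 11 mm above the deck; on it an upright wing 12 mm thick, 8 to 42 mm above the deck, reaching 66 mm from the axis on the pointer side (white line on top, white end) and 25 mm on the other. Push the pointer's flat side 45 to 60 mm from the axis.
- selector_aim (a point): The spot on the dial face, 78 mm from the axis and level with the deck, at which the pointer points; it turns with the selector. Its x axis is the pointer's direction.
- tab_green: Green marker disc, 20 mm across, 3 mm thick, flat on the dial face, centre 78 mm from the selector's axis, at the click to be set: any of the last five (1.047 to 3.142), always clockwise of the start. The other four of these carry grey discs of the same size. Origin under its centre, at deck level.
- button_top (a point): Centre of the top of the orange push button (32 mm across, in a black housing) on the front right of the deck; it moves down with the button.
- button (a joint): Travel of the button downwards (m): 0 when up, 0.006 fully down, which takes 5 N; it springs back.
- ink: Bystander: blue ink bottle, 36 mm across, 58 mm high, standing loose on the deck at the back right. Origin under its centre.
- stamp: Bystander: rubber stamp with a wooden handle, foot 45 by 30 mm, 57 mm high, standing loose on the front of the deck, left of the dial. Origin under its centre.
- tape: Bystander: clear tape roll lying flat, 90 mm across, 24 mm high, on the table to the right. Origin under its centre.
- stapler: Bystander: red and black stapler, 150 by 36 by 42 mm, on the table to the left. Origin under its centre.
- mug: Bystander: blue mug, 80 mm across, 95 mm high, on the table to the left. Origin under its centre.
- envelopes: Bystander: banded pack of envelopes, 220 by 110 by 30 mm, on the table to the right. Origin under its centre.
- marker_pen: Bystander: red marker pen, 125 by 16 by 16 mm, lying between the robot and the feeder, to the left. Origin under its centre.

How it is judged:
On the way, in this order (a step that is already met when the one before it is completed fails the run):
1. the selector has clicked into the position of the green disc (horizontal distance between selector_aim and tab_green below 0.012 m and velocity of joint selector below 0.1 rad/s), for 0.2 s.
2. the orange button is pressed fully down, the selector still at the green disc (value of joint button above 0.0045 m and horizontal distance between selector_aim and tab_green below 0.012 m), for 0.05 s.
At the end, for the whole second after the job is handed in: The pointer rests in the click of the green disc (the aimed spot within 12 mm of the disc's centre), the button is up again, and each bystander stands within 20 mm of its first place (horizontal distance between selector_aim and tab_green below 0.012 m and velocity of joint selector between -0.05 and 0.05 rad/s and value of joint button below 0.001 m and distance of each of ink, stamp, tape, stapler, mug, envelopes, marker_pen from where it was at the start of the episode below 0.02 m); the robot touches nothing.
It fails at once if the selector was turned past the green disc, more than half a click (y of tab_green in the frame of selector_aim above 0.026 m).
It fails at once if the button was pressed before the selector was at the green disc (value of joint button above 0.003 m and horizontal distance between selector_aim and tab_green above 0.014 m).
It fails at once if the selector was gripped or forced (over 20 N) (contact force between the fingers and selector above 20 N).
It fails at once if a bystander was pushed away, lifted or carried (distance of any of ink, stamp, tape, stapler, mug, envelopes, marker_pen from where it was at the start of the episode above 0.025 m).
It also fails if it takes over 70 s, if anything falls off the work surface, if the arm or the gripper's body presses on something with over 40 N, if the wrist force passes 120 N, or if a joint passes its speed limit or range.

ROBOT

A 6-joint arm with a two-finger parallel gripper is mounted at the origin on the work surface. World frame = base frame: x ahead of the robot, y to its left, z up, the work surface at z = 0. Lengths are in m, angles in rad, forces in N, time in s.
With the tool pointing down it reaches from about 0.325 to 0.9 m from the base axis. Payload 6.1 kg.
Tool frame: the origin (TCP) lies at the very end of the fingers, on their centre line; the grasp point (between the pads) lies 19 mm behind it; z points along the fingers, y is the line along which they close (so a half turn about z gives the same grasp; the last joint's range is limited). The gripper opens to 85 mm and grips with 20 to 120 N. Pads are 22 mm wide; open, the fingers measure 114 mm over their backs; the gripper's body (76 mm by 85 mm) begins 54 mm behind the grasp point. The pads swing forward as they close: fully open they stand 13 mm farther back than shut.
Start: joints at [1.086, 0.22, 1.526, -0, 1.395, -0.126], TCP at [0.219, 0.585, 0.231] pointing down, gripper open.
Joint ranges: [-2.98, 2.98], [-0.91, 2.08], [0.09, 2.57], [-1.24, 4.39], [0.2, 2.65], [-2.68, 2.68]. Speed limits (rad/s): [2.57, 2.57, 3.01, 3.14, 3.14, 3.14].

INTERFACE

Orientations are given as a rotation vector (axis times angle).
In Python, from plant import ctrl gives the robot as it stands. The module is installed in compiled form; this text tells all that it offers.
- The arm moves only by the tool servo_tool, never from a script. Its argument "deltas" is one flat list of numbers, 7 for each row, row after row: the shift along the tool's x, y, z in units of 0.5 m (1.0 is 0.5 m), then the turn, a rotation vector about the tool's x, y, z in units of 4 degrees (1.0 is 4 degrees), then the opening in per cent of the stroke, from 0 (shut) to 100 (fully open). In form: [x, y, z, wx, wy, wz, claw, x, y, z, wx, wy, wz, claw, ...]. A call has 1 to 12 rows; each row shifts and turns the commanded pose from where the row before left it, along the tool's axes as they then stand; what a row does not reach is not made up. A row lasts 1/10 s, in which the tool goes at most 50 mm and 8.59 degrees, less where a joint would pass 70% of its speed; a pose out of reach is approached as far as the arm can. A call with a number of a shift or a turn outside -1 to 1 is refused whole. A call with a gripper value outside its range is refused whole. The fingers move at their own pace and stop on an object; "force" is the grip in N (left out, the last holds). Time passes only in rows, so rows that do not move let the fingers close. It gives the time, the measured TCP pose, the force, the opening and the grip force at its end, in the units of the state.
- ctrl.sense(): the state, without advancing time (a new reading comes with each control period).
- ctrl.camera(name): name is "scene" or "top" or "wrist"; returns the picture (480x640x3 uint8, blue, green, red); there is no depth.
- ctrl.calibration(name): a dict with "fx", "fy", "cx", "cy" (pixels), "world_to_cam" (4x4, takes a point from world to camera coordinates). Camera axes: x right, y down, z forward; pixel columns grow to the right and rows downward; lengths in m; the calibration is good to about 2 mm. A picture is of the moment at which its call begins: read the wrist's pose just before it. calibration takes no time and is no camera call; for the wrist camera it gives the pose at the moment of the call.
- ctrl.job_done(): hands the job in; it is judged then, once.
The state is a dict: "clock": time; "joint_positions": joint angles; "joint_vel": joint speeds; "tau": joint torques, N m; "ee_pos": TCP position; "ee_rot": TCP orientation; "contact_force": force on the tool from outside, world axes, zero at the start; "wrist_torque": the same for the moment, N m; "opening": finger opening in m; "finger_force": force on a finger pad.
Only numpy, scipy, OpenCV 4.12 (cv2) and the standard library are available. Lean on these libraries where they do the work, as an engineer would, in place of code of your own. Each camera call takes 0.05 s, during which the arm holds its last target. There are 200 camera calls.

## Working session

There is one attempt and no reset: what is moved stays moved. The work goes in short steps, Python scripts to look and compute and a tool call to move; the robot and the scene stay as the last step left them, time stands still between calls to the robot, and variables do not carry over. Pictures are saved under pics/ and viewed, at most 10 in all, crops included, and the job is handed in when it is done.

Besides the shell and the picture viewer there is one more tool, called after "Call:" by a JSON object that holds its "name" and its "arguments". servo_tool: Moves the arm, as the interface text tells. Its arguments: {"type":"object","properties":{"deltas":{"type":"array","items":{"type":"number"}},"force":{"type":"number"}},"required":["deltas"]}

```bash
mkdir -p pics; python3 - <<'E'
from plant import ctrl
import cv2
s=ctrl.sense();print(s)
for n in ("top","scene"):
    cv2.imwrite(f"pics/{n}0.png",ctrl.camera(n)); print(n,ctrl.calibration(n))
E
```

```text
{'clock': 0.0, 'joint_positions': array([ 1.08590569e+00,  2.21201632e-01,  1.52762550e+00,  5.12722683e-05,
        1.39467616e+00, -1.26102923e-01]), 'joint_vel': array([ 5.05056605e-05, -8.31633625e-06,  6.59265955e-04,  1.65093598e-03,
       -6.57691160e-04,  4.62521399e-04]), 'tau': array([ 1.23174877e-04, -4.96902072e+01, -3.89396596e+01, -5.21805293e-05,
        1.10369810e-02,  2.86340628e-05]), 'ee_pos': array([0.21916988, 0.58467141, 0.23020679]), 'ee_rot': array([-5.60467006e-01, -3.09055988e+00,  2.83785172e-03]), 'contact_force': array([0.09826548, 0.93869658, 0.03545432]), 'wrist_torque': array([-0.0043137 , -0.00602815,  0.02398141]), 'finger_force': 0.0, 'opening': 0.08530874598804537}
top {'fx': 456.4543564731824, 'fy': 456.4543564731824, 'cx': 319.9407835349299, 'cy': 242.26591918770845, 'world_to_cam': array([[ 6.59407506e-03, -9.99977992e-01,  7.30486142e-04,
        -2.42231051e-02],
       [-9.96968196e-01, -6.63086151e-03, -7.75270793e-02,
         5.33589239e-01],
       [ 7.75302169e-02, -2.17052070e-04, -9.96989979e-01,
         1.44778509e+00],
       [ 0.00000000e+00,  0.00000000e+00,  0.00000000e+00,
         1.00000000e+00]])}
scene {'fx': 442.2219049934881, 'fy': 442.2219049934881, 'cx': 322.04415767054445, 'cy': 238.18759547382516, 'world_to_cam': array([[-0.88232078,  0.47050457,  0.01163999,  0.44427362],
       [ 0.29555007,  0.57314306, -0.76430177, -0.06395081],
       [-0.36627885, -0.67091913, -0.64475369,  1.63541189],
       [ 0.        ,  0.        ,  0.        ,  1.        ]])}
```

View pics/top0.png

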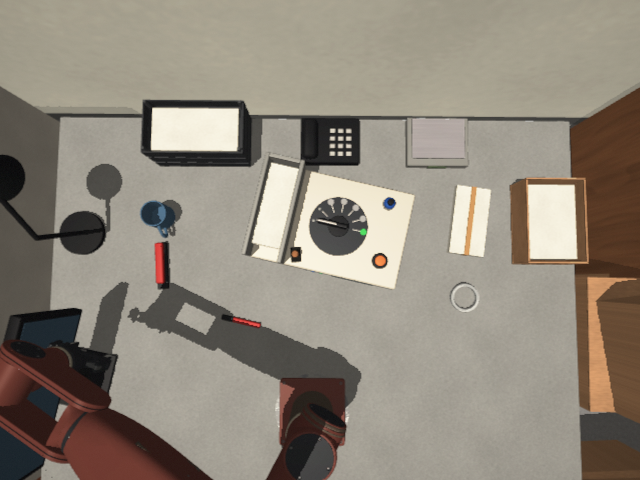

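View pics/scene0.png

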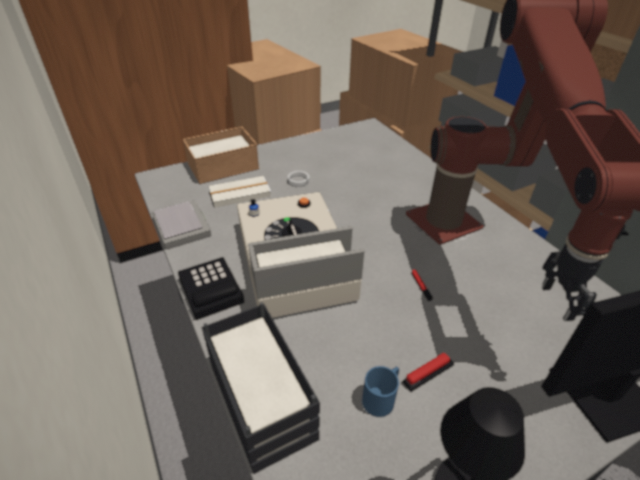

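The top view shows the feeder with the pointer aimed left (tip at about 312,219, hub at about 338,226). The green disc is on the right at (363,232) and the button at (380,261). Next I'll zoom in and measure.

```bash
cat > h.py <<'E'
import numpy as np,cv2
from plant import ctrl
def ray(cal,uv,z):
    T=cal["world_to_cam"];R=T[:3,:3];o=-R.T@T[:3,3]
    d=R.T@np.array([(uv[0]-cal["cx"])/cal["fx"],(uv[1]-cal["cy"])/cal["fy"],1])
    return o+d*(z-o[2])/d[2]
def proj(cal,p):
    q=cal["world_to_cam"]@np.append(p,1);return np.array([cal["fx"]*q[0]/q[2]+cal["cx"],cal["fy"]*q[1]/q[2]+cal["cy"]])
def blob(im,lo,hi,box):
    u0,v0,u1,v1=box;m=cv2.inRange(cv2.cvtColor(im[v0:v1,u0:u1],cv2.COLOR_BGR2HSV),lo,hi)
    n,l,s,c=cv2.connectedComponentsWithStats(m);i=1+np.argmax(s[1:,4]);return c[i]+[u0,v0],s[i,4]
E
python3 - <<'E'
from h import *
im=cv2.imread("pics/top0.png");c=ctrl.calibration("top")
g,a=blob(im,(45,120,80),(75,255,255),(340,210,390,250));G=ray(c,g,.103)
b,a2=blob(im,(5,150,150),(22,255,255),(365,245,395,280))
print(g,a,G,b,a2)
for z in (.11,.115,.12,.125): print(ray(c,b,z))
B=ray(c,b,.118)
# feeder pose: corners of deck by eye + green/button: rel vector in feeder frame for each click
# deck right corners by eye
for uv in ((414,193),(394,289)): print(ray(c,uv,.1))
for k in range(2,7):
    t=k*np.pi/6; p=np.array([.078*np.sin(t),-.02+.078*np.cos(t)]); q=np.array([-.075,-.165])
    d=q-p; D=(B-G)[:2]; print(k,np.linalg.norm(d),np.linalg.norm(D),np.degrees(np.arctan2(D[1],D[0])-np.arctan2(d[1],d[0])))
cv2.imwrite("pics/z.png",cv2.resize(im[140:300,235:425],None,fx=4,fy=3.75*4/3.75*0.9,interpolation=cv2.INTER_CUBIC) if 0 else cv2.resize(im[150:295,240:420],(720,580),interpolation=cv2.INTER_CUBIC))
E
```

```text
[363.         231.55882353] 34 [ 0.56088149 -0.1514463   0.103     ] [379.76923077 260.45054945] 91
[ 0.47305788 -0.20123051  0.11      ]
[ 0.47286449 -0.20057275  0.115     ]
[ 0.47267111 -0.19991498  0.12      ]
[ 0.47247772 -0.19925722  0.125     ]
[ 0.68115472 -0.30835456  0.1       ]
[ 0.38753195 -0.245209    0.1       ]
2 0.2327584525302528 0.10070858036693524 -23.294331060830707
3 0.21079373804740975 0.10070858036693524 -14.52251096011538
4 0.177641485088022 0.10070858036693524 -7.694732606564818
5 0.13782055494880288 0.10070858036693524 -5.2519275183395155
6 0.10056838469419702 0.10070858036693524 -12.835760738292915
```

View pics/z.png

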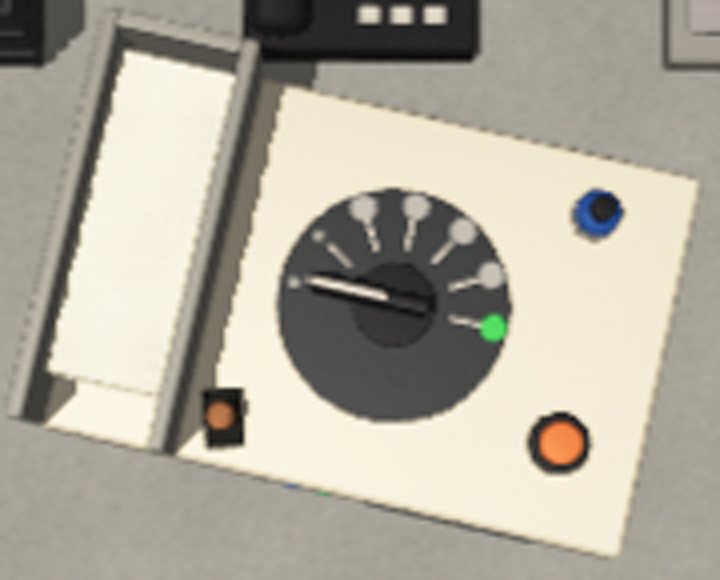

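The geometry fits: the green disc is at click 6 (3.142), with predicted and measured button distances of 100.6 and 100.7 mm. Yaw is -12.8°, the axis is near (0.578, -0.075), and the pointer starts at click 0. I'll move above the dial with the fingers shut.

Call:
{"name": "servo_tool", "arguments": {"deltas": [0,0,-0.06,0,0,0,0,0,0,-0.06,0,0,0,0,-0.067,-0.0557,0,0,0,0,0,-0.067,-0.0557,0,0,0,0,0,-0.067,-0.0557,0,0,0,0,0,-0.067,-0.0557,0,0,0,0,0,-0.067,-0.0557,0,0,0,0,0,-0.067,-0.0557,0,0,0,0,0,-0.067,-0.0557,0,0,0,0,0,-0.067,-0.0557,0,0,0,0,0,-0.067,-0.0557,0,0,0,0,0,-0.067,-0.0557,0,0,0,0,0]}}

```text
clock: 1.3
ee_pos: [0.4357, 0.2051, 0.291]
ee_rot: [-0.56, -3.091, 0.0]
contact_force: [0.9, 0.4, -0.5]
opening: -0.0002
finger_force: 0.0
```

```bash
cat >> h.py <<'E'
from scipy.spatial.transform import Rotation as Ro
Y=np.radians(-12.84);A=np.array([.5782,-.0754])
RF=np.array([[np.cos(Y),-np.sin(Y)],[np.sin(Y),np.cos(Y)]])
def goal(th,r,back,z):
    """pose beside the pointer at angle th: tool y along pointer, tool -x in push direction"""
    p=RF@[np.sin(th),np.cos(th)];t=RF@[np.cos(th),-np.sin(th)]
    R=np.eye(3);R[:2,0]=-t;R[:2,1]=p;R[2,2]=-1
    return np.append(A+r*p-back*t,z),R
def delta(P,R):
    s=ctrl.sense();R0=Ro.from_rotvec(s["ee_rot"]).as_matrix()
    d=R0.T@(P-s["ee_pos"])/.5; w=np.degrees(Ro.from_matrix(R0.T@R).as_rotvec())/4
    return np.round(d,4),np.round(w,3)
def st():
    s=ctrl.sense();print("t",round(s["clock"],2),"pos",np.round(s["ee_pos"],4),"F",np.round(s["contact_force"],2),"open",round(s["opening"],4))
E
python3 - <<'E'
from h import *
st();print(delta(*goal(0,.05,.027,.125)),ctrl.sense()["joint_positions"].round(2))
E
```

```text
t 1.3 pos [0.4357 0.2051 0.291 ] F [ 0.86  0.41 -0.52] open -0.0002
(array([-0.397 , -0.3334,  0.332 ]), array([-1.000e-03, -3.000e-03, -1.928e+00])) [ 0.28 -0.16  1.81  0.    1.5  -0.94]
```

Call:
{"name": "servo_tool", "arguments": {"deltas": [-0.0662,-0.0556,0,0,0,0,0,-0.0662,-0.0556,0,0,0,0,0,-0.0662,-0.0556,0,0,0,0,0,-0.0662,-0.0556,0,0,0,0,0,-0.0662,-0.0556,0,0,0,0,0,-0.0662,-0.0556,0,0,0,0,0,0,0,0,0,0,-0.96,0,0,0,0,0,0,-0.96,0,0,0,0.07,0,0,0,0,0,0,0.07,0,0,0,0,0,0,0,0,0,0,0]}}

```text
clock: 2.4
ee_pos: [0.5589, -0.0186, 0.2153]
ee_rot: [-0.351, -3.111, -0.001]
contact_force: [-1.7, 0.5, 0.2]
opening: 0.0001
finger_force: 0.0
```

```bash
python3 - <<'E'
from h import *
st();print(delta(*goal(0,.05,.027,.125)))
c=ctrl.calibration("wrist");im=ctrl.camera("wrist");cv2.imwrite("pics/w1.png",im)
print("axis",proj(c,np.append(A,.142)),"tip",proj(c,np.append(A+RF@[0,.066],.142)),"front edge",proj(c,np.append(A+RF@[-.006,.05],.142)),"tcp",proj(c,ctrl.sense()["ee_pos"]))
print("button",proj(c,(.4727,-.2,.118)))
E
```

```text
t 2.4 pos [ 0.5589 -0.0186  0.2153] F [-1.69  0.46  0.16] open 0.0001
(array([-0.0108, -0.0021,  0.1804]), array([-0.008, -0.156, -0.013]))
axis [237.79840175 304.68727673] tip [338.00656638 304.61080187] front edge [313.66132335 296.34070883] tcp [313.96422141 324.50151426]
button [ 18.56930704 185.26757244]
```

View pics/w1.png

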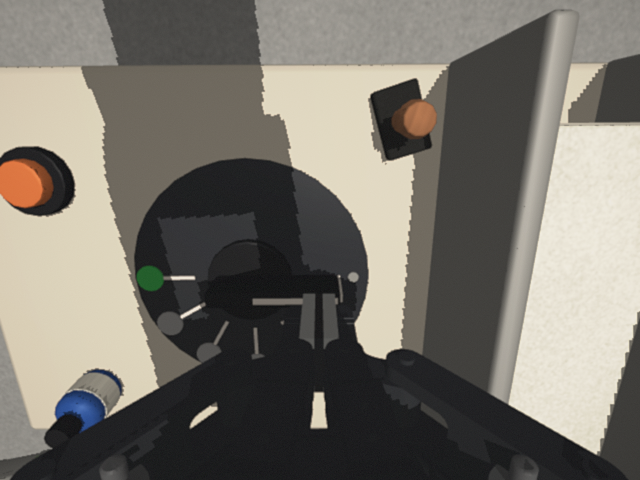

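The wrist view agrees with the model: pointer line at v≈301 against 305 predicted (about 2 mm), tip near (340,290), green disc at (150,278), button at (20,183). I'll descend on the front side of the pointer.

Call:
{"name": "servo_tool", "arguments": {"deltas": [0,0,0.045,0,0,0,0,0,0,0.045,0,0,0,0,0,0,0.045,0,0,0,0,0,0,0.04,0,0,0,0,0,0,0,0,0,0,0,0,0,0,0,0,0,0,0,0,0,0,0,0,0]}}

```text
clock: 3.15
ee_pos: [0.5643, -0.0194, 0.1363]
ee_rot: [0.352, 3.118, -0.0]
contact_force: [0.4, -0.8, 0.8]
opening: 0.0002
finger_force: 0.0
```

```bash
python3 - <<'E'
from h import *
st();print(delta(*goal(0,.05,.027,.125)))
E
```

```text
t 3.15 pos [ 0.5643 -0.0194  0.1363] F [ 0.43 -0.81  0.8 ] open 0.0002
(array([ 0.0022, -0.0031,  0.0227]), array([ 0.003,  0.052, -0.008]))
```

Call:
{"name": "servo_tool", "arguments": {"deltas": [0,-0.003,0.012,0,0,0,0,0,0,0.011,0,0,0,0,0,0,0,0,0,0,0,-0.008,0,0,0,0,0,0,-0.006,0,0,0,0,0,0,-0.0053,0.0016,0,0,0,0.75,0,-0.0053,0.0016,0,0,0,0.75,0,-0.0053,0.0016,0,0,0,0.75,0,0,0,0,0,0,0,0]}}

```text
clock: 4.05
ee_pos: [0.5778, -0.0218, 0.1225]
ee_rot: [-0.597, -3.084, -0.001]
contact_force: [-1.7, 0.6, 0.6]
opening: -0.0
finger_force: 0.7
```

```bash
cat >> h.py <<'E'
def ang():
    """tool yaw as selector-like angle, and (back, r) about the axis"""
    s=ctrl.sense();R=Ro.from_rotvec(s["ee_rot"]).as_matrix();q=RF.T@R[:2,1];d=s["ee_pos"][:2]-A
    print("tool deg",np.degrees(np.arctan2(q[0],q[1])).round(1),"back",(d@R[:2,0]).round(4),"r",(d@R[:2,1]).round(4),"F tool",(R.T@s["contact_force"]).round(2));st()
E
python3 -c "
from h import *
ang()"
```

```text
tool deg 9.1 back 0.0203 r 0.0496 F tool [ 1.83 -0.04 -0.63]
t 4.05 pos [ 0.5778 -0.0218  0.1225] F [-1.71  0.65  0.63] open -0.0
```

Call:
{"name": "servo_tool", "arguments": {"deltas": [-0.0053,0.0018,0,0,0,0.75,0,-0.0053,0.0018,0,0,0,0.75,0,-0.0053,0.0018,0,0,0,0.75,0,-0.0053,0.0018,0,0,0,0.75,0,-0.0053,0.0018,0,0,0,0.75,0,0,0,0,0,0,0,0]}}

```text
clock: 4.65
ee_pos: [0.5918, -0.0244, 0.1225]
ee_rot: [0.992, 2.98, -0.0]
contact_force: [-0.3, 0.8, 0.0]
opening: 0.0001
finger_force: 0.0
```

```bash
python3 - <<'E'
from h import *
ang();c=ctrl.calibration("top");im=ctrl.camera("top")
cv2.imwrite("pics/t2.png",cv2.resize(im[150:295,240:420],(720,580),interpolation=cv2.INTER_CUBIC))
E
```

```text
tool deg 24.0 back 0.0197 r 0.049 F tool [ 0.7   0.43 -0.02]
t 4.65 pos [ 0.5918 -0.0244  0.1225] F [-0.31  0.76  0.02] open 0.0001
```

View pics/t2.png

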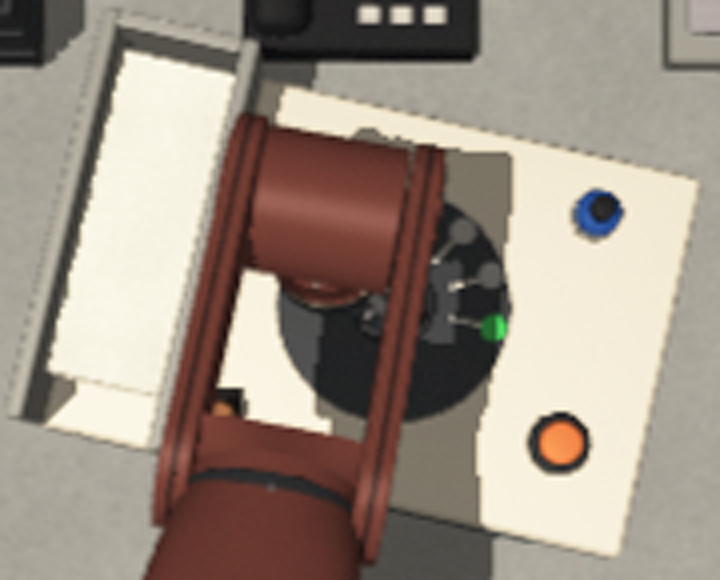

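The arm hides the dial in the top view, but the contact force has dropped, so it clicked at 30°. I'll go on to the next click.

Call:
{"name": "servo_tool", "arguments": {"deltas": [-0.0053,0.0019,0,0,0,0.75,0,-0.0053,0.0019,0,0,0,0.75,0,-0.0053,0.0019,0,0,0,0.75,0,-0.0053,0.0019,0,0,0,0.75,0,-0.0053,0.0019,0,0,0,0.75,0,-0.0053,0.0019,0,0,0,0.75,0,-0.0053,0.0019,0,0,0,0.75,0,-0.0053,0.0019,0,0,0,0.75,0,-0.0053,0.0019,0,0,0,0.75,0,-0.0053,0.0019,0,0,0,0.75,0,0,0,0,0,0,0,0]}}

```text
clock: 5.8
ee_pos: [0.6154, -0.0387, 0.1223]
ee_rot: [1.729, 2.622, -0.0]
contact_force: [0.0, 0.6, -0.0]
opening: 0.0
finger_force: 0.0
```

```bash
python3 - <<'E'
from h import *
ang();c=ctrl.calibration("wrist");im=ctrl.camera("wrist");cv2.imwrite("pics/w2.png",im)
for k in (1,2,3): print(k,proj(c,np.append(A+RF@[.066*np.sin(k*np.pi/6),.066*np.cos(k*np.pi/6)],.142)),proj(c,np.append(A,.142)))
E
```

```text
tool deg 54.0 back 0.0191 r 0.0486 F tool [0.49 0.25 0.01]
t 5.8 pos [ 0.6154 -0.0387  0.1223] F [ 0.03  0.55 -0.01] open 0.0
1 [349.31299336 328.17691805] [198.62048   386.2900336]
2 [360.15118227 400.27630961] [198.62048   386.2900336]
3 [329.58553547 459.69203895] [198.62048   386.2900336]
```

View pics/w2.png

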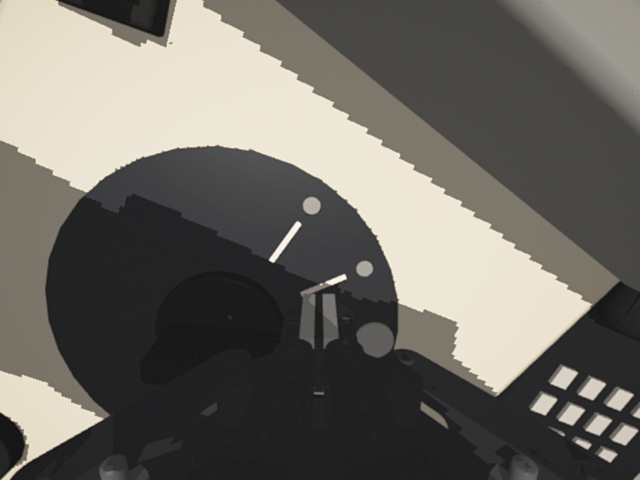

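The pointer has moved on behind the fingers. The marks for clicks 0 and 1, at (312,206) and (364,268), are clear, which fits click 2. I'll continue.

Call:
{"name": "servo_tool", "arguments": {"deltas": [-0.0053,0.0019,0,0,0,0.75,0,-0.0053,0.0019,0,0,0,0.75,0,-0.0053,0.0019,0,0,0,0.75,0,-0.0053,0.0019,0,0,0,0.75,0,-0.0053,0.0019,0,0,0,0.75,0,-0.0053,0.0019,0,0,0,0.75,0,-0.0053,0.0019,0,0,0,0.75,0,-0.0053,0.0019,0,0,0,0.75,0,-0.0053,0.0019,0,0,0,0.75,0,-0.0053,0.0019,0,0,0,0.75,0,0,0,0,0,0,0,0]}}

```text
clock: 6.95
ee_pos: [0.6288, -0.0629, 0.1223]
ee_rot: [2.349, 2.086, -0.0]
contact_force: [0.4, 0.8, 0.4]
opening: 0.0001
finger_force: 0.0
```

```bash
python3 -c "
from h import *
ang();print(ctrl.sense()['joint_positions'].round(2))"
```

```text
tool deg 84.0 back 0.0184 r 0.0488 F tool [ 0.89  0.28 -0.38]
t 6.95 pos [ 0.6288 -0.0629  0.1223] F [0.38 0.85 0.38] open 0.0001
[-0.22  0.33  1.6  -0.    1.21 -0.11]
```

Call:
{"name": "servo_tool", "arguments": {"deltas": [-0.0053,0.0019,0,0,0,0.75,0,-0.0053,0.0019,0,0,0,0.75,0,-0.0053,0.0019,0,0,0,0.75,0,-0.0053,0.0019,0,0,0,0.75,0,-0.0053,0.0019,0,0,0,0.75,0,-0.0053,0.0019,0,0,0,0.75,0,-0.0053,0.0019,0,0,0,0.75,0,-0.0053,0.0019,0,0,0,0.75,0,-0.0053,0.0019,0,0,0,0.75,0,-0.0053,0.0019,0,0,0,0.75,0,0,0,0,0,0,0,0]}}

```text
clock: 8.05
ee_pos: [0.6283, -0.0906, 0.1223]
ee_rot: [-2.809, -1.407, 0.0]
contact_force: [0.4, -0.8, 1.0]
opening: 0.0005
finger_force: 0.0
```

```bash
python3 - <<'E'
from h import *
ang();cv2.imwrite("pics/w3.png",ctrl.camera("wrist"))
E
```

```text
tool deg 113.9 back 0.0178 r 0.0493 F tool [-0.38  0.75 -0.97]
t 8.05 pos [ 0.6283 -0.0906  0.1223] F [ 0.37 -0.76  0.97] open 0.0005
```

View pics/w3.png

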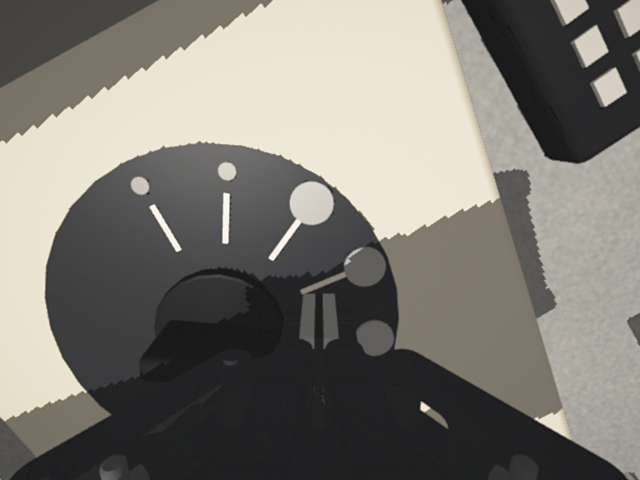

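The view has the same layout as before: clicks 0 to 3 are clear and the tail is at (150,365). So the pointer is in click 4 (120°). Next is click 5.

Call:
{"name": "servo_tool", "arguments": {"deltas": [-0.0053,0.0019,0,0,0,0.75,0,-0.0053,0.0019,0,0,0,0.75,0,-0.0053,0.0019,0,0,0,0.75,0,-0.0053,0.0019,0,0,0,0.75,0,-0.0053,0.0019,0,0,0,0.75,0,-0.0053,0.0019,0,0,0,0.75,0,-0.0053,0.0019,0,0,0,0.75,0,-0.0053,0.0019,0,0,0,0.75,0,-0.0053,0.0019,0,0,0,0.75,0,-0.0053,0.0019,0,0,0,0.75,0,0,0,0,0,0,0,0]}}

```text
clock: 9.2
ee_pos: [0.6142, -0.1144, 0.1223]
ee_rot: [-3.077, -0.633, 0.0]
contact_force: [-0.6, 0.3, 0.2]
opening: 0.0002
finger_force: 0.0
```

```bash
python3 -c "
from h import *
ang();print(ctrl.sense()['joint_positions'].round(2))"
```

```text
tool deg 143.9 back 0.0177 r 0.05 F tool [-0.41 -0.52 -0.17]
t 9.2 pos [ 0.6142 -0.1144  0.1223] F [-0.58  0.32  0.17] open 0.0002
[-0.31  0.32  1.62 -0.    1.2   0.86]
```

Call:
{"name": "servo_tool", "arguments": {"deltas": [-0.0053,0.0019,0,0,0,0.75,0,-0.0053,0.0019,0,0,0,0.75,0,-0.0053,0.0019,0,0,0,0.75,0,-0.0053,0.0019,0,0,0,0.75,0,-0.0053,0.0019,0,0,0,0.75,0,-0.0053,0.0019,0,0,0,0.75,0,-0.0053,0.0019,0,0,0,0.75,0,-0.0053,0.0019,0,0,0,0.75,0,-0.0053,0.0019,0,0,0,0.75,0,-0.0053,0.0019,0,0,0,0.75,0,0,0,0,0,0,0,0]}}

```text
clock: 10.3
ee_pos: [0.59, -0.1279, 0.1223]
ee_rot: [-3.136, 0.185, 0.0]
contact_force: [0.1, -0.8, -1.1]
opening: -0.0004
finger_force: 0.0
```

```bash
python3 - <<'E'
from h import *
ang();cv2.imwrite("pics/w4.png",ctrl.camera("wrist"))
E
```

```text
tool deg 173.9 back 0.0179 r 0.0508 F tool [0.22 0.82 1.05]
t 10.3 pos [ 0.59   -0.1279  0.1223] F [ 0.13 -0.84 -1.05] open -0.0004
```

View pics/w4.png

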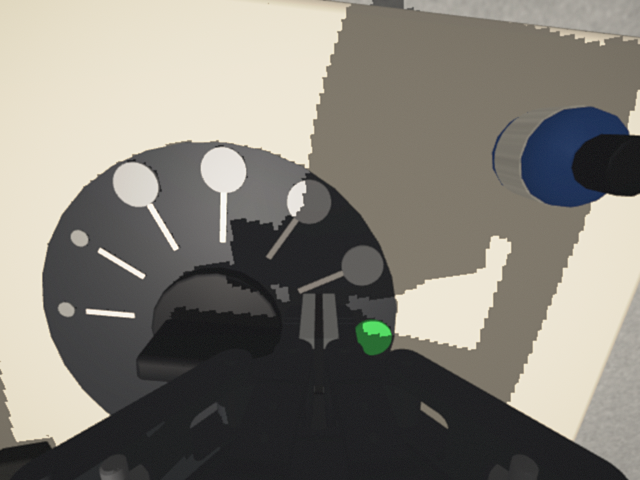

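Every earlier mark is clear, the pointer lies under the fingers towards the green disc at (374,337), and there is no contact force. I'll back off, rise and check.

Call:
{"name": "servo_tool", "arguments": {"deltas": [0.012,0,0,0,0,0,0,0.012,0,0,0,0,0,0,0,0,-0.05,0,0,0,0,0,0,-0.06,0,0,0,0,0,0,-0.06,0,0,0,0,0,0,0,0,0,0,0,0,0,0,0,0,0,0]}}

```text
clock: 11.05
ee_pos: [0.6031, -0.1297, 0.2083]
ee_rot: [3.135, -0.187, 0.004]
contact_force: [0.4, 0.4, -0.2]
opening: -0.0
finger_force: 0.0
```

```bash
python3 - <<'E'
from h import *
ang();s=ctrl.sense()
print(delta(np.array([.4727,-.2,.18]),Ro.from_rotvec(s["ee_rot"]).as_matrix()))
E
```

```text
tool deg 174.0 back 0.0312 r 0.051 F tool [ 0.3  -0.4   0.24]
t 11.05 pos [ 0.6031 -0.1297  0.2083] F [ 0.35  0.37 -0.24] open -0.0
(array([-0.2423,  0.1705,  0.0562]), array([0., 0., 0.]))
```

Call:
{"name": "servo_tool", "arguments": {"deltas": [-0.0404,0.0284,0,0,0,0,0,-0.0404,0.0284,0,0,0,0,0,-0.0404,0.0284,0,0,0,0,0,-0.0404,0.0284,0,0,0,0,0,-0.0404,0.0284,0,0,0,0,0,-0.0404,0.0284,0,0,0,0,0,0,0,0.02,0,0,0,0,0,0,0.02,0,0,0,0,0,0,0,0,0,0,0]}}

```text
clock: 11.95
ee_pos: [0.4706, -0.1984, 0.1844]
ee_rot: [-3.133, 0.188, 0.006]
contact_force: [-0.5, 0.3, 0.2]
opening: -0.0001
finger_force: 0.0
```

```bash
python3 - <<'E'
from h import *
st();s=ctrl.sense();c=ctrl.calibration("wrist");w=ctrl.camera("wrist");t=ctrl.camera("top")
print(delta(np.array([.4727,-.2,.13]),Ro.from_rotvec(s["ee_rot"]).as_matrix()))
print("button px",proj(c,(.4727,-.2,.12)),"tcp",proj(c,s["ee_pos"]))
print("aim tip px",proj(c,np.append(A-RF@[0,.066],.142)),"axis",proj(c,np.append(A,.142)))
cv2.imwrite("pics/m.png",np.hstack([cv2.resize(w,(400,300)),cv2.resize(t[150:285,240:420],(400,300))]))
E
```

```text
t 11.95 pos [ 0.4706 -0.1984  0.1844] F [-0.47  0.28  0.17] open -0.0001
(array([0.0027, 0.002 , 0.1124]), array([ 0.018, -0.034,  0.007]))
button px [324.66054436 254.8920477 ] tcp [323.73731623 311.11809493]
aim tip px [177.37766715 106.97794478] axis [35.82825418 91.40762193]
```

View pics/m.png

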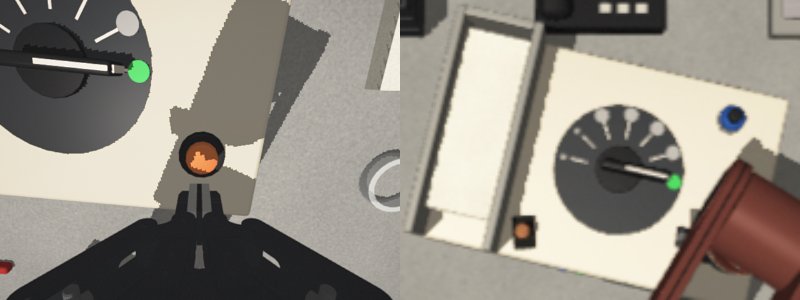

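The pointer rests exactly on the green disc in both views. The button is at about (323,251) in the full wrist picture against (325,255) predicted, so I'm centred well enough. Now I'll go down onto it.

Call:
{"name": "servo_tool", "arguments": {"deltas": [0.001,0.001,0.04,0,0,0,0,0.001,0.001,0.04,0,0,0,0,0,0,0.02,0,0,0,0,0,0,0.01,0,0,0,0,0,0,0.004,0,0,0,0,0,0,0.004,0,0,0,0,0,0,0,0,0,0,0,0,0,0,0,0,0,0]}}

```text
clock: 12.85
ee_pos: [0.4727, -0.201, 0.129]
ee_rot: [3.135, -0.188, 0.002]
contact_force: [-0.0, -0.2, 0.2]
opening: 0.0
finger_force: 0.0
```

```bash
python3 -c "
from h import *
ang()"
```

```text
tool deg 174.0 back -0.0897 r 0.1373 F tool [ 0.    0.15 -0.2 ]
t 12.85 pos [ 0.4727 -0.201   0.129 ] F [-0.02 -0.15  0.2 ] open 0.0
```

Call:
{"name": "servo_tool", "arguments": {"deltas": [0,0,0.004,0,0,0,0,0,0,0.004,0,0,0,0,0,0,0.004,0,0,0,0,0,0,0.004,0,0,0,0,0,0,0,0,0,0,0]}}

```text
clock: 13.35
ee_pos: [0.4724, -0.2007, 0.1202]
ee_rot: [-3.136, 0.188, 0.0]
contact_force: [-0.7, 0.4, 2.3]
opening: -0.0002
finger_force: 1.2
```

Call:
{"name": "servo_tool", "arguments": {"deltas": [0,0,0.004,0,0,0,0,0,0,0.004,0,0,0,0,0,0,0,0,0,0,0]}}

```text
clock: 13.65
ee_pos: [0.4724, -0.2008, 0.1164]
ee_rot: [3.136, -0.188, 0.0]
contact_force: [-0.9, 1.5, 3.9]
opening: 0.0
finger_force: 2.3
```

Call:
{"name": "servo_tool", "arguments": {"deltas": [0,0,0.004,0,0,0,0,0,0,0.002,0,0,0,0,0,0,0,0,0,0,0,0,0,0,0,0,0,0]}}

```text
clock: 14.05
ee_pos: [0.4726, -0.2009, 0.1158]
ee_rot: [3.136, -0.188, 0.0]
contact_force: [-8.4, 3.5, 20.6]
opening: -0.0001
finger_force: 10.2
```

The button has bottomed out: z stopped at 0.1158 and the force jumped to 20 N. I'll release and retreat.

Call:
{"name": "servo_tool", "arguments": {"deltas": [0,0,-0.01,0,0,0,0,0,0,-0.03,0,0,0,0,0,0,-0.06,0,0,0,0,0,0,-0.08,0,0,0,0,0,0,-0.08,0,0,0,0,0,0,0,0,0,0,0,0,0,0,0,0,0,0,0,0,0,0,0,0,0]}}

```text
clock: 14.85
ee_pos: [0.4716, -0.2003, 0.2417]
ee_rot: [-3.135, 0.188, 0.003]
contact_force: [-0.6, 0.7, -0.1]
opening: 0.0002
finger_force: 0.0
```

```bash
python3 - <<'E'
from h import *
st();t=ctrl.camera("top");w=ctrl.camera("wrist")
cv2.imwrite("pics/m2.png",np.hstack([cv2.resize(w,(400,300)),cv2.resize(t[130:340,130:500],(400,300))]))
E
```

```text
t 14.85 pos [ 0.4716 -0.2003  0.2417] F [-0.56  0.69 -0.1 ] open 0.0002
```

View pics/m2.png

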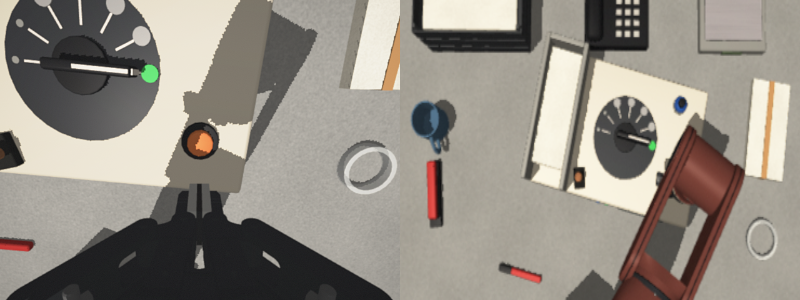

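The pointer is still on the green disc (wrist half, 150,73), the button is up at (200,142), every bystander is in place, and the arm is clear. I'll hand the job in.

```bash
python3 -c "
from plant import ctrl
print(ctrl.job_done())"
```

```text
the job is handed in; nothing more can be done
None
```

I pushed the selector click by click to the green disc (the last position, 3.142), pressed the orange button fully down and let it come back up, and handed the job in at about 15 s with every bystander in place in the final picture; the hand-in call returned no verdict.

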